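Check stroke of the vial crimper

ROBOT

A 6-joint arm with a two-finger parallel gripper is mounted at the origin on the work surface. World frame = base frame: x ahead of the robot, y to its left, z up, the work surface at z = 0. Lengths are in m, angles in rad, forces in N, time in s.
With the tool pointing down it reaches from about 0.25 to 0.725 m from the base axis. Payload 4 kg.
Tool frame: the origin (TCP) lies at the very end of the fingers, on their centre line; the grasp point (between the pads) lies 19 mm behind it; x points along the fingers, z is the direction in which the jaws open and shut, and the axes are right-handed (so a half turn about x gives the same grasp; the last joint's range is limited). The gripper opens to 85 mm and grips with 20 to 120 N. Pads are 22 mm wide; open, the fingers measure 114 mm over their backs; the gripper's body (76 mm by 85 mm) begins 54 mm behind the grasp point. The pads swing forward as they close: fully open they stand 13 mm farther back than shut.
Start: joints at [-1.32, 0.241, 0.005, 1.335, 0, 1.571], TCP at [0.124, -0.484, 0.231] pointing down, gripper open.
Joint ranges: [-2.72, 2.72], [-1.05, 1.87], [-1.09, 1.28], [-1.99, 2.15], [-1.42, 1.44], [-3.14, 3.14]. Speed limits (rad/s): [2.79, 2.79, 3.14, 3.14, 3.14, 3.14].

INTERFACE

Orientations are given as a unit quaternion [x, y, z, w].
In Python, from workcell import bot gives the robot as it stands.
- The arm moves only by the tool step_arm, never from a script. Its argument "series" is a list of rows, each an object of numbers: "x", "y", "z": the shift along the world's x, y, z in cm; "twist": the turn about the world's z in degrees; "jaw": the finger opening in cm, from 0 to 8.54. In form: [{"x": .., "y": .., "z": .., "twist": .., "jaw": ..}, ...]. A call has 1 to 10 rows; each row is the pose to reach, as a shift and turn from the pose measured when the call began; what a row does not reach only later rows make up. A row lasts 1/12 s, in which the tool goes at most 41.7 mm and 7.16 degrees, less where a joint would pass 70% of its speed; a pose out of reach is approached as far as the arm can. A call with a gripper value outside its range is refused whole. The fingers move at their own pace and stop on an object; the grip force is fixed at half the most. Time passes only in rows, so rows that repeat a pose let the fingers close. It gives the time, the measured TCP pose, the force and the opening at its end, in the units of the state.
- bot.get_obs(): the state, without advancing time (a new reading comes with each control period).
- bot.camera(name): name is "side" or "top" or "wrist"; returns (picture, depth): 400x640x3 uint8, red, green, blue; 400x640 float32, m along the optical axis (not along the pixel's ray), 0 where there is no reading.
- bot.camera_info(name): a dict with "camera_matrix" (3x3 intrinsics, pixels), "D" ([k1, k2, p1, p2, k3] as OpenCV has them; the pictures are not rectified), "R" (3x3) and "t" (3): a world point X has camera coordinates R X + t; the wrist camera has in their place "mount" (4x4, takes a point from camera to tool coordinates, whose origin is the TCP and whose axes are the tool frame's). Camera axes: x right, y down, z forward; pixel columns grow to the right and rows downward; lengths in m; the calibration is good to about 2 mm. A picture is of the moment at which its call begins: read the wrist's pose just before it. camera_info takes no time and is no camera call.
- bot.job_done(): hands the job in, once; it reports no verdict.
The state is a dict: "clock": time; "joint_pos": joint angles; "joint_vel": joint speeds; "tau": joint torques, N m; "eef_pos": TCP position; "tool_rot": TCP orientation; "ft_force": force on the tool from outside, world axes, zero at the start; "ft_torque": the same for the moment, N m; "grip_width": finger opening in m.
Only numpy, scipy, OpenCV 4.12 (cv2) and the standard library are available. Lean on these libraries where they do the work, as an engineer would, in place of code of your own. Each camera call takes 0.05 s, during which the arm holds its last target.

TASK

Before today's vials are sealed, check that the crimper in the bench stand stops short of its fixed handle: without gripping it, press its blue lever in with the outside of the fingers until it comes firmly up against the stop screw, and keep it there for about a second, without forcing it. Then ease the lever all the way back out under control, never letting it snap back, and take the hand away. Touch only the outer side of the lever: leave the black fixed handle and the head of the crimper alone, and do not disturb the vials and other things on the bench.

Things in the scene. Friction and masses are not known exactly. Their poses are not given: they have to be found in the camera images.
- crimper: Hand crimper for vial caps, on its side in a stand screwed to the bench (place and yaw differ). Origin on the bench under it. Own axes: +y along the fixed handle to the head; lever on the -x side, pressed in towards +x. Steel head along x at y = 65, x = 0 to 82 mm. Handle, lever, head level, 100 mm above the bench, tops below 123 mm. Base plate 12 mm thick, x -30..80, y -80..120 mm; lever free above it.
- lever (a joint): Lever angle (rad): 0 at rest, fully out; grows as it is pressed in (anticlockwise from above, vertical pivot). Meets its stop at 0.2 to 0.3, as the stop screw is set. Spring return: about 2.5 N at lever_press at rest, 5 N near the stop; on the stop it rises sharply over a few mm. 8 to 20 N in all is firmly on the stop, over 45 N is forcing. Let go, it snaps back; ease it out below 2 rad/s.
- lever_pivot (a point): Centre of the lever's pivot, 100 mm above the bench. The lever is straight, 225 mm long from here; level.
- lever_press (a point): Where to press: 1 mm off the outer face of the lever's blue grip, 165 mm from the pivot, mid height; moves with the lever. Grip 17 mm thick, 24 mm tall (88 to 112 mm above the bench), 95 to 224 mm from the pivot, ending in a round knob 21 mm across. Press square to the line lever_pivot to lever_press, towards handle_mid; the point travels 35 to 50 mm to the stop.
- handle_mid (a point): Middle of the black fixed handle (the bar): a level round bar 23 mm across and 133 mm long, on the far side of the lever, axis 100 mm above the bench. Not to be touched. With the lever on its stop, 20 to 40 mm are left between the lever's end and this bar.
- stop_tip (a point): Rubber tip of the brass stop screw, which sticks out of the fixed handle's root towards the lever, 75 mm from the pivot; a 3 mm raised pad on the inside of the lever's steel shank meets it. Its setting differs by up to 6 mm from run to run.
- stop_screw: Brass stop screw. Origin at its rubber tip.
- vial_amber: Loose amber glass vial, 23 mm across, 75 mm tall, sealed with an aluminium cap, standing before the crimper's jaws. Origin at the centre of its underside.
- vial_clear: Loose open glass vial, 23 mm across, 70 mm tall, standing on the lever's side near the pivot. Origin at the centre of its underside.
- vial_front: Loose sealed amber vial, 23 mm across, 75 mm tall, standing beyond the free end of the lever. Origin at the centre of its underside.
- cap_tray: Loose white tray of aluminium caps, 75 x 75 x 20 mm, on the far side of the fixed handle. Origin under its centre.
- rack: Loose green microtube rack, 210 (x) x 110 (y) mm, 47 mm tall with its tubes. Origin under its centre.
- tip_box: Loose blue box of pipette tips, 120 (x) x 85 (y) mm, 66 mm tall. Origin under its centre.
- marker: Loose black marker pen lying on the bench, 110 mm long (along its x), 11 mm thick. Origin under its centre.
- cryotube: Loose small clear tube with a white and yellow cap, 17 mm across the foot, 50 mm tall. Origin under its centre.

How it is judged:
On the way, in this order (a step that is already met when the one before it is completed fails the run):
1. the lever is pressed in by the fingers and stays up against its stop screw (over 2 N on the screw) for 0.6 s (contact force between lever_stop_pad and stop_screw above 2 N and (contact force between the fingers and lever_shank_outer above 1 N or contact force between the fingers and lever_grip_outer above 1 N)), for 0.6 s.
2. the lever is back out to its rest (value of joint lever below 0.02 rad), for 0.2 s.
At the end, for the whole second after the job is handed in: The lever has been held on its stop for 0.6 s or more and is again fully out (within 0.02 rad of rest); every loose thing is within 12 mm of where it stood and no standing thing leans more than 0.35 rad (value of joint lever below 0.02 rad and not (distance of vial_amber from where it was at the start of the episode above 0.012 m) and not (angle between vial_amber's own z axis and vertical above 0.35 rad) and not (distance of vial_clear from where it was at the start of the episode above 0.012 m) and not (angle between vial_clear's own z axis and vertical above 0.35 rad) and not (distance of vial_front from where it was at the start of the episode above 0.012 m) and not (angle between vial_front's own z axis and vertical above 0.35 rad) and not (distance of cap_tray from where it was at the start of the episode above 0.012 m) and not (angle between cap_tray's own z axis and vertical above 0.35 rad) and not (distance of rack from where it was at the start of the episode above 0.012 m) and not (angle between rack's own z axis and vertical above 0.35 rad) and not (distance of tip_box from where it was at the start of the episode above 0.012 m) and not (angle between tip_box's own z axis and vertical above 0.35 rad) and not (distance of marker from where it was at the start of the episode above 0.012 m) and not (distance of cryotube from where it was at the start of the episode above 0.012 m) and not (angle between cryotube's own z axis and vertical above 0.35 rad)); the robot touches nothing.
It fails at once if the lever snaps back (faster than 2 rad/s outwards) (velocity of joint lever below -2 rad/s).
It fails at once if the lever is forced (over 45 N) (contact force between the fingers and lever_shank_outer above 45 N or contact force between the fingers and lever_grip_outer above 45 N).
It fails at once if the fixed handle, head, posts or stop screw of the crimper are touched (over 1.5 N) (contact force between any of the fingers, the arm and crimper_column above 1.5 N or contact force between any of the fingers, the arm and crimper_post above 1.5 N or contact force between any of the fingers, the arm and crimper_saddle above 1.5 N or contact force between any of the fingers, the arm and crimper_head above 1.5 N or contact force between any of the fingers, the arm and crimper_fork_low above 1.5 N or contact force between any of the fingers, the arm and crimper_fork_top above 1.5 N or contact force between any of the fingers, the arm and crimper_handle_root above 1.5 N or contact force between any of the fingers, the arm and crimper_handle above 1.5 N or contact force between any of the fingers, the arm and crimper_screw_boss above 1.5 N or contact force between the fingers and stop_screw above 1.5 N).
It fails at once if the lever is taken hold of round its inner side (over 1.5 N) (contact force between the fingers and lever_stop_pad above 1.5 N or contact force between the fingers and lever_shank_inner above 1.5 N or contact force between the fingers and lever_grip_inner above 1.5 N).
It fails at once if a loose thing is knocked, shifted more than 12 mm, lifted or tipped (distance of any of vial_amber, vial_clear, vial_front, cap_tray, rack, tip_box, marker, cryotube from where it was at the start of the episode above 0.012 m or angle between any of vial_amber, vial_clear, vial_front, cap_tray, rack, tip_box, cryotube's own z axis and vertical above 0.35 rad).
It also fails if it takes over 50 s, if anything falls off the work surface, if the arm or the gripper's body presses on something with over 40 N, if the wrist force passes 120 N, or if a joint passes its speed limit or range.

## Working session

There is one attempt and no reset: what is moved stays moved. The work goes in short steps, Python scripts to look and compute and a tool call to move; the robot and the scene stay as the last step left them, time stands still between calls to the robot, and variables do not carry over. Pictures are saved under pics/ and viewed, and the job is handed in when it is done.

Besides the shell and the picture viewer there is one more tool, called after ">>>" as name(argument=value, ...) on one line, values as JSON. step_arm: Moves the arm, as the interface text tells. Its arguments: {"type":"object","properties":{"series":{"type":"array","items":{"type":"object","properties":{"x":{"type":"number"},"y":{"type":"number"},"z":{"type":"number"},"twist":{"type":"number"},"jaw":{"type":"number"}}}}},"required":["series"]}

```bash
mkdir -p pics; ls
python3 - <<'E'
from workcell import bot
import cv2,numpy as np
o=bot.get_obs(); print({k:np.round(v,3) for k,v in o.items()})
for n in ['side','top','wrist']:
    p,d=bot.camera(n); cv2.imwrite(f'pics/{n}0.png',p[:,:,::-1]); np.save(f'{n}0.npy',d)
    print(n,bot.camera_info(n))
E
```

```text
pics
{'clock': np.float64(0.0), 'joint_pos': array([-1.32 ,  0.241,  0.004,  1.335,  0.   ,  1.571]), 'joint_vel': array([ 0.   , -0.001,  0.001,  0.001, -0.   , -0.001]), 'tau': array([-1.0000e-03, -3.7232e+01,  2.5241e+01,  1.7000e-02, -0.0000e+00,
        0.0000e+00]), 'eef_pos': array([ 0.124, -0.484,  0.23 ]), 'tool_rot': array([ 0.434,  0.559, -0.433,  0.558]), 'ft_force': array([-0.556,  0.565,  0.937]), 'ft_torque': array([-0.033,  0.016, -0.031]), 'grip_width': np.float64(0.085)}
side {'camera_matrix': array([[368.76178568,   0.        , 322.32581669],
       [  0.        , 368.76178568, 208.14709678],
       [  0.        ,   0.        ,   1.        ]]), 'D': array([-0.05814415,  0.        ,  0.        ,  0.        ,  0.        ]), 'R': array([[ 0.99863759, -0.04716342, -0.0223287 ],
       [-0.04575079, -0.58556003, -0.80933696],
       [ 0.02509631,  0.80925587, -0.58692003]]), 't': array([-0.53614286,  0.10111497,  0.90784234])}
top {'camera_matrix': array([[433.91022094,   0.        , 325.02711155],
       [  0.        , 433.91022094, 194.34776605],
       [  0.        ,
[... 223 characters left out ...]
05777949, -0.02648559, -0.99797798]]), 't': array([-0.01767629,  0.53604847,  1.17807902])}
wrist {'camera_matrix': array([[309.25337606,   0.        , 320.51215404],
       [  0.        , 309.25337606, 195.11403302],
       [  0.        ,   0.        ,   1.        ]]), 'D': array([-0.05549049,  0.        ,  0.        ,  0.        ,  0.        ]), 'mount': array([[ 2.83185809e-04, -2.93253603e-01,  9.56034646e-01,
        -1.43134740e-01],
       [-3.57293077e-05, -9.56034686e-01, -2.93253605e-01,
         7.49164561e-02],
       [ 9.99999959e-01,  4.88868035e-05, -2.81213205e-04,
        -3.44578070e-04],
       [ 0.00000000e+00,  0.00000000e+00,  0.00000000e+00,
         1.00000000e+00]])}
```

View pics/top0.png

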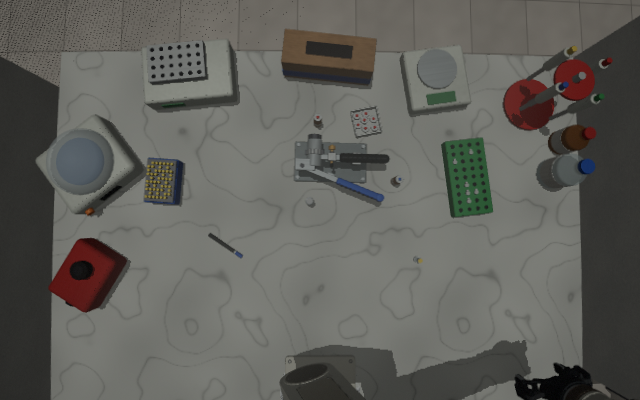

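View pics/side0.png

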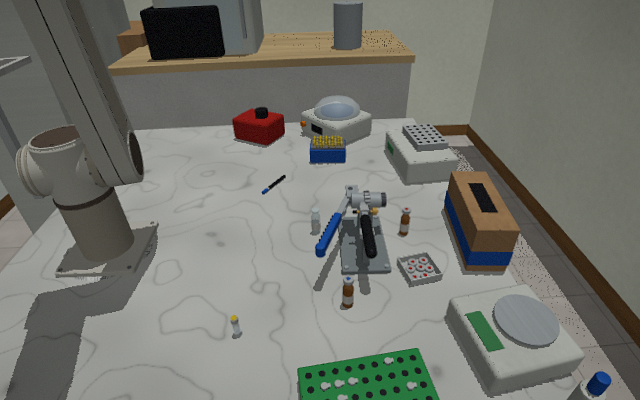

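```bash
cat > h.py <<'E'
import numpy as np,cv2
from workcell import bot
def world(name,u,v,z):
    c=bot.camera_info(name)
    p=cv2.undistortPoints(np.array([[[u,v]]],float),c['camera_matrix'],c['D'])[0,0]
    R,t=c['R'],c['t']; d=R.T@np.array([p[0],p[1],1]); o=-R.T@t
    return o+d*(z-o[2])/d[2]
def proj(name,X):
    c=bot.camera_info(name)
    return cv2.projectPoints(np.array(X,float).reshape(-1,3),cv2.Rodrigues(c['R'])[0],c['t'],c['camera_matrix'],c['D'])[0][:,0]
E
python3 - <<'E'
import cv2
a=cv2.imread('pics/top0.png')[100:220,280:420]
cv2.imwrite('pics/topc.png',cv2.resize(a,(700,600),interpolation=cv2.INTER_CUBIC))
a=cv2.imread('pics/side0.png')[170:310,290:450]
cv2.imwrite('pics/sidec.png',cv2.resize(a,(640,560),interpolation=cv2.INTER_CUBIC))
E
```

```text
(no output)
```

View pics/topc.png

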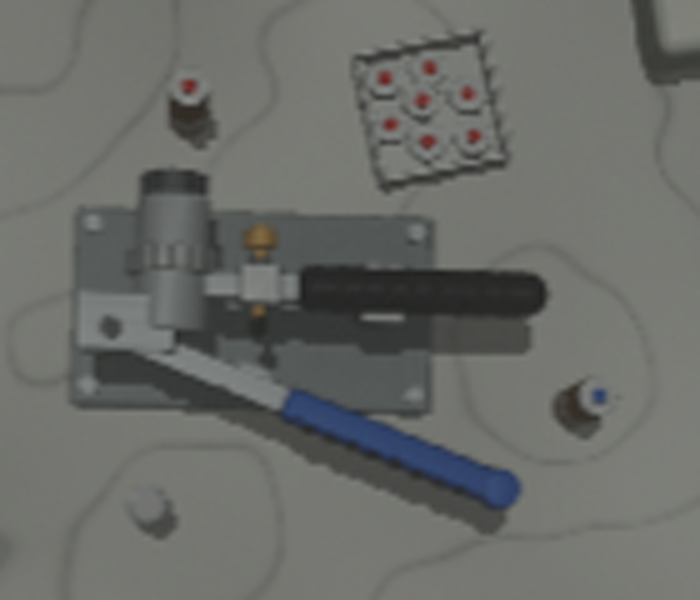

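View pics/sidec.png

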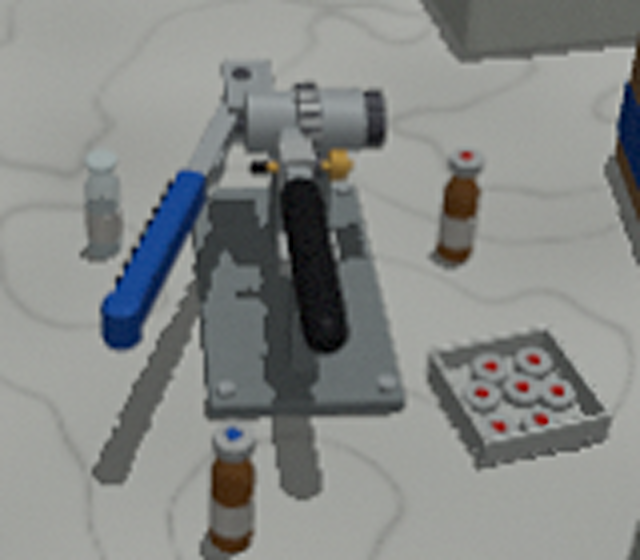

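Run:
```python
from h import *
d=np.load('top0.npy')
f=lambda p:((p[0]+.5)/5-.5+280,(p[1]+.5)/5-.5+100)
for n,p,z in [('pivot',(110,326),.118),('knob',(503,489),.112),('gripstart',(288,402),.112),('gripouter_start',(281,414),.108),('gripouter_end',(483,505),.105),('handleL',(302,287),.108),('handleR',(535,294),.108),('screw tip',(258,330),.1),('vclear',(150,497),.07),('vfront',(598,397),.075),('baseNW',(77,210),.012),('baseNE',(435,218),.012),('baseSW',(71,405),.012),('baseSE',(432,412),.012),('amber',(189,87),.075)]:
    u,v=f(p); w=world('top',u,v,z); 
    # depth point
    c=bot.camera_info('top'); q=cv2.undistortPoints(np.array([[[u,v]]],float),c['camera_matrix'],c['D'])[0,0]
    dd=d[int(round(v)),int(round(u))]
    w2=c['R'].T@(dd*np.array([q[0],q[1],1])-c['t'])
    print(n,np.round(w,4),'depth',np.round(w2,4))
```

```text
pivot [0.6046 0.0454 0.118 ] depth [0.6044 0.0454 0.1199]
knob [ 0.5232 -0.1541  0.112 ] depth [ 0.523  -0.1537  0.1145]
gripstart [ 0.567  -0.0448  0.112 ] depth [ 0.5674 -0.045   0.1085]
gripouter_start [ 0.5613 -0.0414  0.108 ] depth [ 0.5612 -0.0414  0.1085]
gripouter_end [ 0.5153 -0.1448  0.105 ] depth [ 0.5158 -0.1463  0.0948]
handleL [ 0.6264 -0.0522  0.108 ] depth [ 0.6261 -0.052   0.1101]
handleR [ 0.6235 -0.1719  0.108 ] depth [ 0.6234 -0.1717  0.109 ]
screw tip [ 0.6052 -0.03    0.1   ] depth [ 0.6047 -0.0299  0.1038]
vclear [0.5206 0.0254 0.07  ] depth [0.5206 0.0254 0.0707]
vfront [ 0.5738 -0.2105  0.075 ] depth [ 0.5736 -0.2102  0.0765]
baseNW [0.6828 0.067  0.012 ] depth [0.6847 0.0675 0.0017]
baseNE [ 0.6796 -0.1324  0.012 ] depth [ 0.6814 -0.1337  0.0016]
baseSW [0.5741 0.0697 0.012 ] depth [0.5751 0.0702 0.0007]
baseSE [ 0.5709 -0.1302  0.012 ] depth [ 0.5723 -0.1321 -0.0034]
amber [0.7375 0.0056 0.075 ] depth [0.7368 0.0056 0.0781]
```

Run:
```python
from h import *
from scipy.spatial.transform import Rotation as R
o=bot.get_obs(); print(np.round(R.from_quat(o['tool_rot']).as_matrix(),3))
P=np.array([.6045,.0454]);K=np.array([.5232,-.1541]);u=(K-P)/np.linalg.norm(K-P);n=np.array([-u[1],u[0]])
print(u,n,np.degrees(np.arctan2(u[1],u[0])),np.linalg.norm(K-P)); print('press',P+.165*u-.0095*n)
print('cryotube',world('top',418,260,.05))
```

```text
[[-0.     0.969  0.248]
 [ 0.002  0.248 -0.969]
 [-1.    -0.    -0.002]]
[-0.37738535 -0.92605631] [ 0.92605631 -0.37738535] -112.1718192438764 0.21542966369560157
press [ 0.53343388 -0.10381413]
cryotube [ 0.35895216 -0.26459342  0.05      ]
```

>>> step_arm(series=[{"x":1.8,"y":2,"twist":7,"jaw":0},{"x":3.6,"y":4,"twist":14,"jaw":0},{"x":5.4,"y":6,"twist":21,"jaw":0},{"x":7.2,"y":8,"twist":28,"jaw":0},{"x":9,"y":10,"twist":35,"jaw":0},{"x":10.8,"y":12,"twist":42,"jaw":0},{"x":12.6,"y":14,"twist":49,"jaw":0},{"x":14.4,"y":16,"twist":56,"jaw":0},{"x":16.2,"y":18,"twist":63,"jaw":0},{"x":18,"y":20,"twist":70,"jaw":0}])

```text
$.series[0]: bad value
```

>>> step_arm(series=[{"x":1.8,"y":2,"twist":7,"jaw":0},{"x":3.6,"y":4,"twist":14,"jaw":0},{"x":5.4,"y":6,"twist":21,"jaw":0},{"x":7.2,"y":8,"twist":28,"jaw":0},{"x":9,"y":10,"twist":35,"jaw":0},{"x":10.8,"y":12,"twist":42,"jaw":0},{"x":12.6,"y":14,"twist":49,"jaw":0},{"x":14.4,"y":16,"twist":56,"jaw":0},{"x":16.2,"y":18,"twist":63,"jaw":0},{"x":17.5,"y":19.5,"twist":70,"jaw":0}])

```text
$.series[0]: bad value
```

>>> step_arm(series=[{"x":1.8,"y":2,"z":0,"twist":7,"jaw":0},{"x":3.6,"y":4,"z":0,"twist":14,"jaw":0},{"x":5.4,"y":6,"z":0,"twist":21,"jaw":0},{"x":7.2,"y":8,"z":0,"twist":28,"jaw":0},{"x":9,"y":10,"z":0,"twist":35,"jaw":0},{"x":10.8,"y":12,"z":0,"twist":42,"jaw":0},{"x":12.6,"y":14,"z":0,"twist":49,"jaw":0},{"x":14.4,"y":16,"z":0,"twist":56,"jaw":0},{"x":16.2,"y":18,"z":0,"twist":63,"jaw":0},{"x":18,"y":20,"z":0,"twist":70,"jaw":0}])

```text
clock: 0.98
eef_pos: [0.3045, -0.2827, 0.2304]
tool_rot: [0.033, 0.707, -0.033, 0.706]
ft_force: [0.8, -1.0, 0.8]
grip_width: -0.0001
```

>>> step_arm(series=[{"x":1.8,"y":2,"z":0,"twist":7,"jaw":0},{"x":3.6,"y":4,"z":0,"twist":14,"jaw":0},{"x":5.4,"y":6,"z":0,"twist":21,"jaw":0},{"x":7.2,"y":8,"z":0,"twist":28,"jaw":0},{"x":9,"y":10,"z":0,"twist":35,"jaw":0},{"x":10.8,"y":12,"z":0,"twist":42,"jaw":0},{"x":12.6,"y":14,"z":0,"twist":49,"jaw":0},{"x":14.4,"y":16,"z":0,"twist":56,"jaw":0},{"x":16.2,"y":18,"z":0,"twist":63,"jaw":0},{"x":17.4,"y":19.6,"z":0,"twist":70,"jaw":0}])

```text
clock: 1.82
eef_pos: [0.4797, -0.085, 0.23]
tool_rot: [-0.381, 0.597, 0.38, 0.595]
ft_force: [-0.1, -0.1, 0.2]
grip_width: -0.0001
```

Run:
```python
from h import *
from scipy.spatial.transform import Rotation as R
o=bot.get_obs(); M=R.from_quat(o['tool_rot']).as_matrix();print(o['eef_pos'],o['joint_pos'],np.degrees(np.arctan2(M[1,1],M[0,1])))
p,d=bot.camera('top'); cv2.imwrite('pics/top1.png',cv2.resize(p[90:260,260:430,::-1],(600,600),interpolation=2))
p,d=bot.camera('wrist'); cv2.imwrite('pics/wrist1.png',p[:,:,::-1])
```

```text
[ 0.47968206 -0.08502222  0.23003684] [-0.17454951  0.21642399 -0.02957246  1.32563206 -0.00140542  0.25964244] 155.1226474762385
```

View pics/wrist1.png

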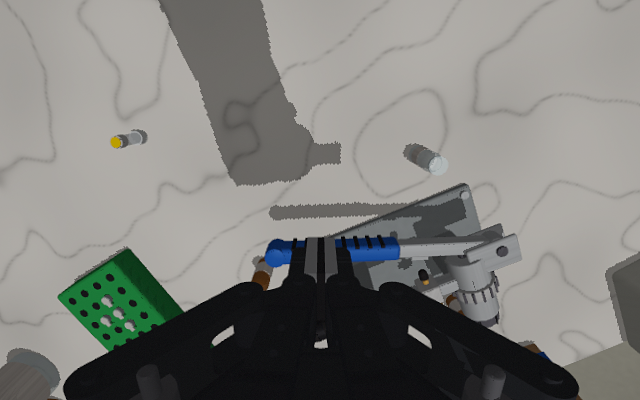

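>>> step_arm(series=[{"x":0,"y":0,"z":-2,"twist":3,"jaw":0},{"x":0,"y":0,"z":-4,"twist":6,"jaw":0},{"x":0,"y":0,"z":-6,"twist":8,"jaw":0},{"x":0,"y":0,"z":-8,"twist":8,"jaw":0},{"x":0,"y":0,"z":-10,"twist":8,"jaw":0},{"x":0,"y":0,"z":-12,"twist":8,"jaw":0},{"x":0,"y":0,"z":-13.5,"twist":8,"jaw":0},{"x":0,"y":0,"z":-14.5,"twist":8,"jaw":0},{"x":0,"y":0,"z":-14.5,"twist":8,"jaw":0}])

```text
clock: 2.67
eef_pos: [0.4775, -0.0847, 0.0826]
tool_rot: [-0.419, 0.571, 0.421, 0.567]
ft_force: [-0.2, -0.7, -0.6]
grip_width: 0.0002
```

Run:
```python
from h import *
o=bot.get_obs(); print(o['eef_pos'],o['ft_force'])
p,d=bot.camera('side'); cv2.imwrite('pics/side2.png',cv2.resize(p[150:310,250:450,::-1],(750,600),interpolation=2))
p,d=bot.camera('wrist'); cv2.imwrite('pics/wrist2.png',p[:,:,::-1])
```

```text
[ 0.47750015 -0.08469913  0.08263241] [-0.16872393 -0.67247271 -0.5567859 ]
```

View pics/side2.png

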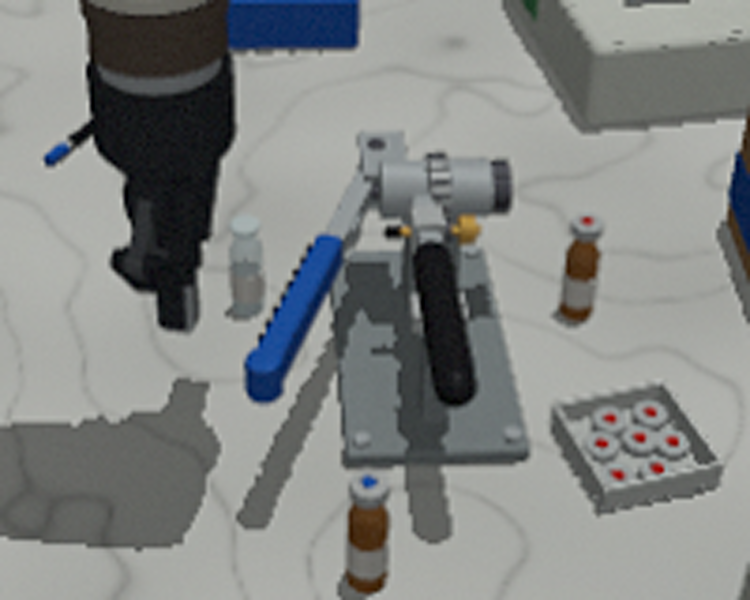

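View pics/wrist2.png

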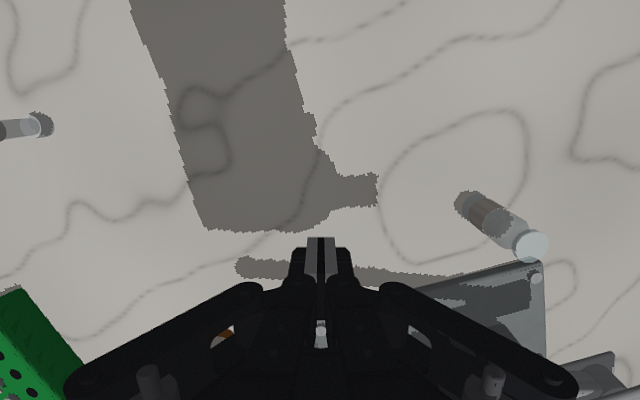

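>>> step_arm(series=[{"x":0.6,"y":-0.2,"z":0.1,"twist":0,"jaw":0},{"x":1.2,"y":-0.4,"z":0.2,"twist":0,"jaw":0},{"x":1.8,"y":-0.6,"z":0.3,"twist":0,"jaw":0},{"x":2.4,"y":-0.8,"z":0.3,"twist":0,"jaw":0},{"x":3,"y":-1,"z":0.3,"twist":0,"jaw":0},{"x":3.4,"y":-1.15,"z":0.3,"twist":0,"jaw":0},{"x":3.8,"y":-1.25,"z":0.3,"twist":0,"jaw":0},{"x":3.8,"y":-1.25,"z":0.3,"twist":0,"jaw":0}])

```text
clock: 3.43
eef_pos: [0.5186, -0.0976, 0.0879]
tool_rot: [-0.42, 0.569, 0.42, 0.568]
ft_force: [0.9, 0.7, 0.1]
grip_width: -0.0001
```

>>> step_arm(series=[{"x":0.2,"y":-0.07,"z":0,"twist":0,"jaw":0},{"x":0.4,"y":-0.14,"z":0,"twist":0,"jaw":0},{"x":0.6,"y":-0.21,"z":0,"twist":0,"jaw":0},{"x":0.8,"y":-0.28,"z":0,"twist":0,"jaw":0},{"x":1.0,"y":-0.35,"z":0,"twist":0,"jaw":0},{"x":1.2,"y":-0.42,"z":0,"twist":0,"jaw":0},{"x":1.4,"y":-0.49,"z":0,"twist":0,"jaw":0},{"x":1.4,"y":-0.49,"z":0,"twist":0,"jaw":0}])

```text
clock: 4.1
eef_pos: [0.5324, -0.1029, 0.0877]
tool_rot: [-0.42, 0.57, 0.42, 0.568]
ft_force: [-2.8, -0.9, 1.7]
grip_width: -0.0003
```

>>> step_arm(series=[{"x":0.3,"y":-0.12,"z":0,"twist":0,"jaw":0},{"x":0.6,"y":-0.24,"z":0,"twist":0,"jaw":0},{"x":0.9,"y":-0.36,"z":0,"twist":0,"jaw":0},{"x":1.2,"y":-0.48,"z":0,"twist":1,"jaw":0},{"x":1.5,"y":-0.6,"z":0,"twist":2,"jaw":0},{"x":1.8,"y":-0.7,"z":0,"twist":3,"jaw":0},{"x":2.0,"y":-0.78,"z":0,"twist":4,"jaw":0},{"x":2.0,"y":-0.78,"z":0,"twist":4,"jaw":0}])

```text
clock: 4.77
eef_pos: [0.5528, -0.1106, 0.0876]
tool_rot: [-0.44, 0.554, 0.44, 0.553]
ft_force: [-2.9, 2.1, 1.3]
grip_width: -0.0001
```

Run:
```python
from h import *
o=bot.get_obs(); print(o['eef_pos'],o['ft_force'])
p,d=bot.camera('side'); cv2.imwrite('pics/side3.png',cv2.resize(p[150:310,250:450,::-1],(750,600),interpolation=2))
```

```text
[ 0.55280358 -0.11059437  0.08759513] [-2.92158334  2.09972557  1.29784856]
```

View pics/side3.png

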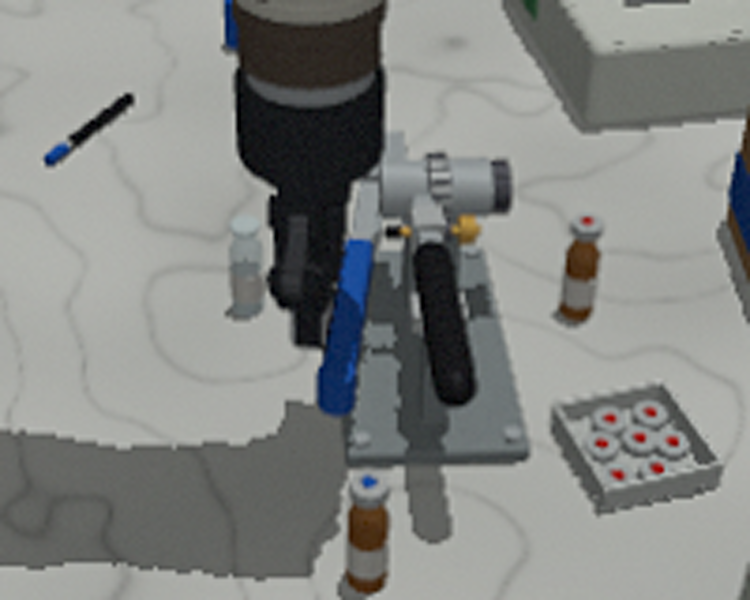

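>>> step_arm(series=[{"x":0.15,"y":-0.03,"z":0,"twist":0,"jaw":0},{"x":0.3,"y":-0.07,"z":0,"twist":0,"jaw":0},{"x":0.45,"y":-0.1,"z":0,"twist":0,"jaw":0},{"x":0.45,"y":-0.1,"z":0,"twist":0,"jaw":0}])

```text
clock: 5.15
eef_pos: [0.5571, -0.1116, 0.0876]
tool_rot: [-0.44, 0.555, 0.44, 0.553]
ft_force: [-4.9, 1.0, 2.0]
grip_width: 0.0
```

>>> step_arm(series=[{"x":0.1,"y":-0.02,"z":0,"twist":0,"jaw":0},{"x":0.2,"y":-0.04,"z":0,"twist":0,"jaw":0},{"x":0.2,"y":-0.04,"z":0,"twist":0,"jaw":0}])

```text
clock: 5.4
eef_pos: [0.558, -0.1118, 0.0876]
tool_rot: [-0.439, 0.555, 0.441, 0.552]
ft_force: [-7.2, 1.1, 5.3]
grip_width: -0.0
```

>>> step_arm(series=[{"x":0.1,"y":-0.02,"z":0,"twist":0,"jaw":0},{"x":0.2,"y":-0.04,"z":0,"twist":0,"jaw":0},{"x":0.2,"y":-0.04,"z":0,"twist":0,"jaw":0}])

```text
clock: 5.65
eef_pos: [0.5582, -0.1119, 0.0876]
tool_rot: [-0.438, 0.556, 0.441, 0.551]
ft_force: [-7.9, 1.6, 5.4]
grip_width: -0.0001
```

>>> step_arm(series=[{"x":0.15,"y":-0.03,"z":0,"twist":0,"jaw":0},{"x":0.3,"y":-0.05,"z":0,"twist":0,"jaw":0},{"x":0.33,"y":-0.06,"z":0,"twist":0,"jaw":0},{"x":0.33,"y":-0.06,"z":0,"twist":0,"jaw":0},{"x":0.33,"y":-0.06,"z":0,"twist":0,"jaw":0}])

```text
clock: 6.07
eef_pos: [0.5586, -0.112, 0.0876]
tool_rot: [-0.437, 0.557, 0.443, 0.55]
ft_force: [-10.8, 2.3, 7.5]
grip_width: -0.0001
```

>>> step_arm(series=[{"x":0.38,"y":-0.07,"z":0,"twist":0,"jaw":0},{"x":0.38,"y":-0.07,"z":0,"twist":0,"jaw":0},{"x":0.38,"y":-0.07,"z":0,"twist":0,"jaw":0},{"x":0.38,"y":-0.07,"z":0,"twist":0,"jaw":0},{"x":0.38,"y":-0.07,"z":0,"twist":0,"jaw":0},{"x":0.38,"y":-0.07,"z":0,"twist":0,"jaw":0},{"x":0.38,"y":-0.07,"z":0,"twist":0,"jaw":0},{"x":0.38,"y":-0.07,"z":0,"twist":0,"jaw":0},{"x":0.38,"y":-0.07,"z":0,"twist":0,"jaw":0},{"x":0.38,"y":-0.07,"z":0,"twist":0,"jaw":0}])

```text
clock: 6.9
eef_pos: [0.5588, -0.112, 0.0876]
tool_rot: [-0.435, 0.559, 0.445, 0.548]
ft_force: [-13.1, 2.0, 8.3]
grip_width: 0.0001
```

Run:
```python
from h import *
o=bot.get_obs(); print(o['eef_pos'],o['ft_force'])
p,d=bot.camera('side'); cv2.imwrite('pics/side4.png',cv2.resize(p[150:310,250:450,::-1],(750,600),interpolation=2))
print(bot.get_obs()['ft_force'])
```

```text
[ 0.55876718 -0.11198757  0.08760236] [-13.05091474   1.95135519   8.27595711]
[-12.37936311   2.31201497   8.24205968]
```

View pics/side4.png

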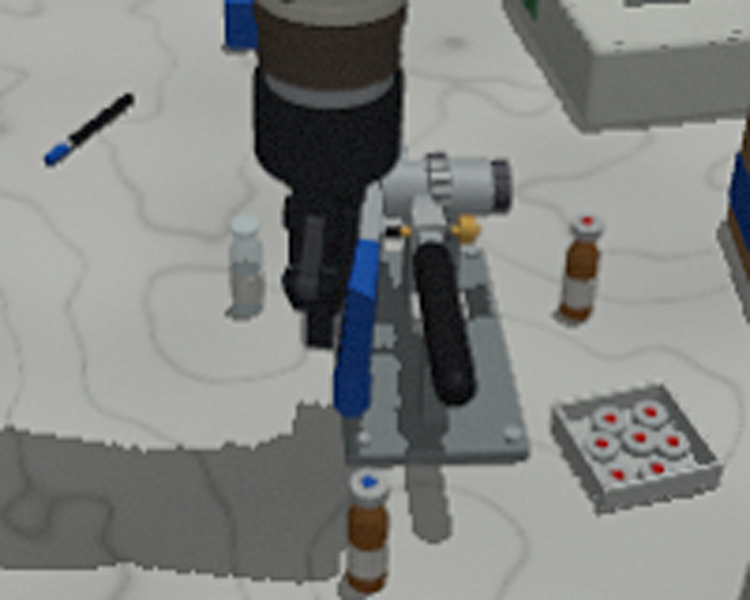

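>>> step_arm(series=[{"x":0.15,"y":-0.03,"z":0,"twist":0,"jaw":0},{"x":-0.05,"y":0.02,"z":0,"twist":0,"jaw":0},{"x":-0.25,"y":0.05,"z":0,"twist":0,"jaw":0},{"x":-0.45,"y":0.1,"z":0,"twist":0,"jaw":0},{"x":-0.65,"y":0.15,"z":0,"twist":0,"jaw":0},{"x":-0.85,"y":0.22,"z":0,"twist":0,"jaw":0},{"x":-1.05,"y":0.3,"z":0,"twist":0,"jaw":0},{"x":-1.25,"y":0.37,"z":0,"twist":0,"jaw":0},{"x":-1.45,"y":0.45,"z":0,"twist":0,"jaw":0},{"x":-1.65,"y":0.52,"z":0,"twist":0,"jaw":0}])

```text
clock: 7.78
eef_pos: [0.5421, -0.1072, 0.0876]
tool_rot: [-0.435, 0.559, 0.444, 0.548]
ft_force: [-3.4, -0.9, 1.9]
grip_width: 0.0002
```

>>> step_arm(series=[{"x":-0.2,"y":0.08,"z":0,"twist":0,"jaw":0},{"x":-0.4,"y":0.15,"z":0,"twist":0,"jaw":0},{"x":-0.6,"y":0.23,"z":0,"twist":0,"jaw":0},{"x":-0.8,"y":0.3,"z":0,"twist":0,"jaw":0},{"x":-1.0,"y":0.38,"z":0,"twist":0,"jaw":0},{"x":-1.2,"y":0.45,"z":0,"twist":0,"jaw":0},{"x":-1.4,"y":0.53,"z":0,"twist":0,"jaw":0},{"x":-1.6,"y":0.6,"z":0,"twist":0,"jaw":0},{"x":-1.8,"y":0.68,"z":0,"twist":0,"jaw":0},{"x":-2.0,"y":0.75,"z":0,"twist":0,"jaw":0}])

```text
clock: 8.62
eef_pos: [0.5224, -0.0994, 0.0876]
tool_rot: [-0.435, 0.559, 0.444, 0.549]
ft_force: [0.1, -0.2, 0.1]
grip_width: 0.0
```

>>> step_arm(series=[{"x":-0.2,"y":0.08,"z":0,"twist":0,"jaw":0},{"x":-0.4,"y":0.15,"z":0,"twist":0,"jaw":0},{"x":-0.6,"y":0.23,"z":0,"twist":0,"jaw":0},{"x":-0.8,"y":0.3,"z":0,"twist":0,"jaw":0},{"x":-1.0,"y":0.38,"z":0,"twist":0,"jaw":0},{"x":-1.2,"y":0.45,"z":0,"twist":0,"jaw":0},{"x":-1.4,"y":0.53,"z":0,"twist":0,"jaw":0},{"x":-1.4,"y":0.53,"z":0,"twist":0,"jaw":0}])

```text
clock: 9.28
eef_pos: [0.508, -0.0939, 0.0876]
tool_rot: [-0.435, 0.559, 0.445, 0.549]
ft_force: [0.1, -0.4, 0.1]
grip_width: 0.0
```

Clear of the lever. I'll back off further and lift, then check.

>>> step_arm(series=[{"x":-1,"y":0.3,"z":0,"twist":0,"jaw":0},{"x":-2,"y":0.6,"z":0,"twist":0,"jaw":0},{"x":-3,"y":0.6,"z":1,"twist":0,"jaw":0},{"x":-3.5,"y":0.6,"z":3,"twist":0,"jaw":0},{"x":-4,"y":0.6,"z":5,"twist":0,"jaw":0},{"x":-4.5,"y":0.6,"z":7,"twist":0,"jaw":0},{"x":-5,"y":0.6,"z":9,"twist":0,"jaw":0},{"x":-6,"y":0.6,"z":11,"twist":0,"jaw":0},{"x":-7,"y":0.6,"z":12,"twist":0,"jaw":0},{"x":-7,"y":0.6,"z":12,"twist":0,"jaw":0}])

```text
clock: 10.12
eef_pos: [0.4382, -0.0882, 0.2103]
tool_rot: [-0.436, 0.558, 0.443, 0.55]
ft_force: [-0.5, 0.1, 0.4]
grip_width: -0.0003
```

Run:
```python
from h import *
p,d=bot.camera('side'); cv2.imwrite('pics/side5.png',cv2.resize(p[150:390,220:460,::-1],(600,600),interpolation=2))
p,d=bot.camera('top'); cv2.imwrite('pics/top5.png',cv2.resize(p[100:220,280:420,::-1],(700,600),interpolation=2))
a=cv2.imread('pics/side0.png').astype(int); b=bot.camera('side')[0][:,:,::-1].astype(int)
m=(np.abs(a-b).max(2)>40).astype('uint8')*255; cv2.imwrite('pics/diff5.png',m)
o=bot.get_obs();print(o['eef_pos'],o['ft_force'])
```

```text
[ 0.43809149 -0.0878943   0.20709953] [-0.66611528 -0.20498022 -0.50268179]
```

View pics/side5.png

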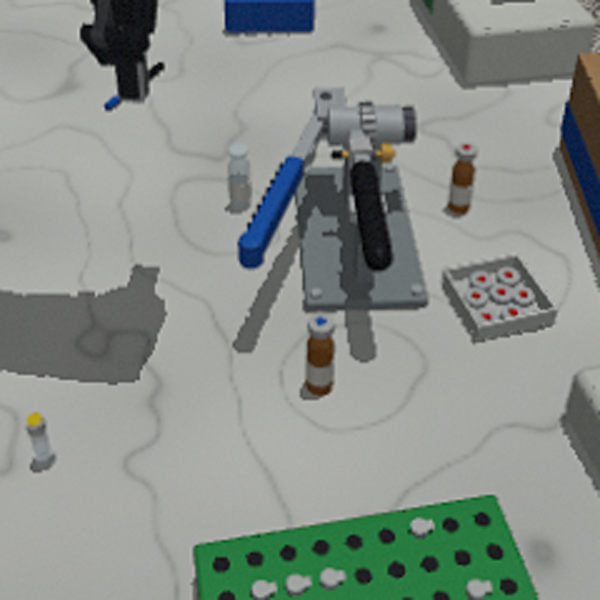

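View pics/top5.png

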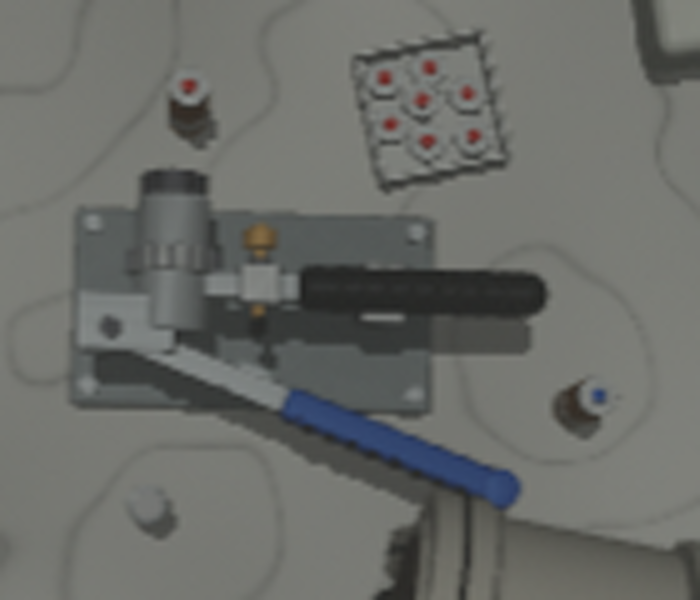

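View pics/diff5.png

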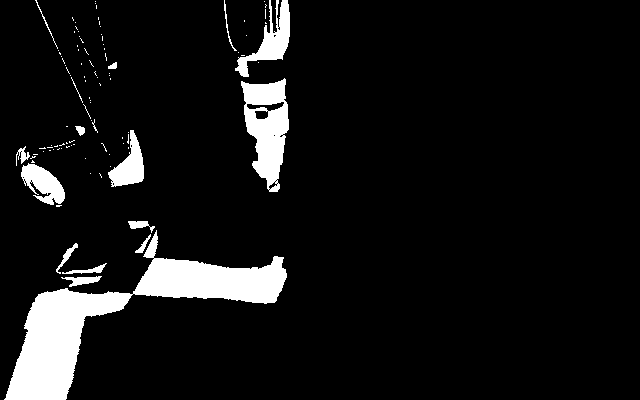

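The lever's knob is back at (503,489) in the top crop, where it started. Only the arm and its shadow differ in the side view, so nothing on the bench has moved.

Run:
```python
from workcell import bot
print(bot.job_done())
```

```text
the job is handed in; nothing more can be done
None
```

The crimper's lever stops short of the fixed handle. I pressed it in with the side faces of the closed fingers, held it on the stop screw, eased it back out and handed the job in. No verdict was reported.

- **Press and hold:** The lever met the stop after about 35 mm of travel at the grip. I held it there for a little over a second, at about 8 to 13 N horizontally. The finger moved only about 0.2 mm while the force rose by 2 to 3 N, so it was firmly on the stop.
- **Upward force:** During the hold the wrist also read about 8 N upwards, making about 15 N in all. I put this down to friction and slight tool tilt but did not check it. It fell to zero once the fingers left the lever.
- **Release:** I eased the lever out at about 25 mm/s (roughly 0.15 rad/s). The contact force fell to zero where I had expected the rest position.
- **Last checks:** In the final top view the lever is back at its starting pixels. The side view compared with the starting picture shows no change except the arm and its shadow. The hand is clear, with wrist force within the sensor noise of about 1 N. No check failed.

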